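Transfer a row of seized goods to the evidence rack

ROBOT

A 6-joint arm with a two-finger parallel gripper is mounted at the origin on the work surface. World frame = base frame: x ahead of the robot, y to its left, z up, the work surface at z = 0. Lengths are in m, angles in rad, forces in N, time in s.
With the tool pointing down it reaches from about 0.275 to 0.85 m from the base axis. Payload 5.2 kg.
Tool frame: the origin (TCP) lies midway between the tips of the shut fingers; the grasp point (between the pads) lies 19 mm behind it; z points along the fingers, y is the direction in which the jaws open and shut (so a half turn about z gives the same grasp; the last joint's range is limited). The gripper opens to 85 mm and grips with 20 to 120 N. Pads are 22 mm wide; open, the fingers measure 114 mm over their backs; the gripper's body (76 mm by 85 mm) begins 54 mm behind the grasp point. The pads swing forward as they close: fully open they stand 13 mm farther back than shut.
Start: joints at [-1.378, 0.259, 1.535, -0, 1.348, -0.203], TCP at [0.212, -0.507, 0.231] pointing down, gripper open.
Joint ranges: [-3.14, 3.14], [-0.91, 2.08], [0.19, 2.58], [-1.22, 4.36], [0.22, 2.71], [-3.12, 3.12]. Speed limits (rad/s): [2.57, 2.57, 3.14, 3.14, 3.14, 3.14].

INTERFACE

Orientations are given as [roll, pitch, yaw] about the fixed x, y, z axes, in that order (R = Rz(yaw) Ry(pitch) Rx(roll)).
In Python, from plant import status, eyes, manip gives the robot as it stands.
- The arm moves only by the tool arm_command, never from a script. Its argument "targets" is a list of rows, each a list of 7 numbers: the shift along the tool's x, y, z in cm, then the turn, a rotation vector about the tool's x, y, z in rad, then the gripper command: -1 is shut, 1 is fully open, values between are in proportion. A call has 1 to 5 rows; each row is the pose to reach, as a shift and turn from the pose commanded when the call began, along the tool's axes at that moment; what a row does not reach only later rows make up. A row lasts 1/12 s, in which the tool goes at most 41.7 mm and 7.16 degrees, less where a joint would pass 70% of its speed; a pose out of reach is approached as far as the arm can. A call with a gripper value outside its range is refused whole. The fingers move at their own pace and stop on an object; the grip force is fixed at half the most. Time passes only in rows, so rows that repeat a pose let the fingers close. It gives the time, the measured TCP pose, the force and the opening at its end, in the units of the state.
- status.sense(): the state, without advancing time (a new reading comes with each control period).
- eyes.grab_frame(name): name is "scene" or "top" or "wrist"; returns a dict with "frame" (420x560x3 uint8, red, green, blue), "range_z" (420x560 float32, m along the optical axis (not along the pixel's ray), 0 where there is no reading), "intrinsics" (3x3 intrinsics, pixels), "R" (3x3) and "t" (3): a world point X has camera coordinates R X + t. Camera axes: x right, y down, z forward; pixel columns grow to the right and rows downward; lengths in m; the calibration is good to about 2 mm. A picture is of the moment at which its call begins.
- manip.finish_job(): hands the job in, once; it reports no verdict.
The state is a dict: "t": time; "joint_pos": joint angles; "qd": joint speeds; "tau": joint torques, N m; "tcp_pos": TCP position; "orientation": TCP orientation; "contact_force": force on the tool from outside, world axes, zero at the start; "wrist_torque": the same for the moment, N m; "finger_gap": finger opening in m.
Only numpy, scipy, OpenCV 4.12 (cv2) and the standard library are available. Lean on these libraries where they do the work, as an engineer would, in place of code of your own. Each camera call takes 0.05 s, during which the arm holds its last target.

TASK

Move the four inspected goods (carton, jar, bottle, flask) from the white intake rack into the pockets of the grey evidence rack, keeping their order as counted from the racks' handle loops: the one nearest the intake rack's handle goes into the pocket nearest the evidence rack's handle, the next one into the next pocket, and so on. Stand each one upright on the floor of its own pocket and set it down gently; none may be dropped or tipped over on the way.

Things in the scene. Friction and masses are not known exactly. Their poses are not given: they have to be found in the camera images.
- carton: plain brown cardboard carton, upright square box 40 x 40 x 80 mm (height), about 80 g. Its origin is the centre of its underside, z up. At the start it stands upright in its own nest, which puts its underside 12 mm above the bench; its sides are parallel to its nest's.
- jar: squat round white cosmetic jar with a black lid, 46 mm diameter all the way up, 46 mm high, about 100 g. Its origin is the centre of its underside, z up. At the start it stands upright in its own nest, which puts its underside 12 mm above the bench; any yaw.
- bottle: small round amber bottle with a white cap; body 38 mm diameter up to 56 mm, then a shoulder and a cap of 22 mm diameter, 85 mm high in all, about 120 g. Its origin is the centre of its underside, z up. At the start it stands upright in its own nest, which puts its underside 12 mm above the bench; any yaw.
- flask: flat rectangular black scent flask with a brass cap; body 28 mm (its x) x 46 mm (its y) x 55 mm high, then a round cap of 18 mm diameter up to 75 mm, about 120 g. Its origin is the centre of its underside, z up. At the start it stands upright in its own nest, which puts its underside 12 mm above the bench; its sides are parallel to its nest's, the 46 mm along the row.
- intake_rack: fixed white flat rack, 74 (x) x 296 (y) x 6 mm, carrying the four nests in a row along its y, at y = +108, +36, -36, -108 mm. Flat handle loop (58 mm wide, sticking out 53 mm, 6 mm thick) at its +y end only. Origin: centre of its underside, on the bench, z up; x within 10 degrees of the world's x. It is the nearer or the farther rack.
- evidence_rack: fixed dark grey rack, 74 (x) x 296 (y) x 12 mm, with four empty pockets in a row along its y, centres at y = -108, -36, +36, +108 mm; each 64 x 64 mm inside, floor 6 mm above the bench, walls 6 mm above the floor. Handle loop like the other rack's, at its -y end only (the opposite end). Origin: centre of its underside, on the bench, z up; x within 10 degrees of the world's x.
- nest_carton: fixed pale grey square nest, 64 x 64 mm, on the intake rack; holds the carton at the start in a recess 45 (x) x 45 mm (y). Origin: centre of its underside, 6 mm above the bench; recess floor 6 mm and lip top 10 mm above the origin. Axes parallel to the rack's. Never moves, so it still marks the thing's place in the row when empty; its place varies between starts.
- nest_jar: fixed pale grey square nest, 64 x 64 mm, on the intake rack; holds the jar at the start in a recess 51 (x) x 51 mm (y). Origin: centre of its underside, 6 mm above the bench; recess floor 6 mm and lip top 10 mm above the origin. Axes parallel to the rack's. Never moves, so it still marks the thing's place in the row when empty; its place varies between starts.
- nest_bottle: fixed pale grey square nest, 64 x 64 mm, on the intake rack; holds the bottle at the start in a recess 43 (x) x 43 mm (y). Origin: centre of its underside, 6 mm above the bench; recess floor 6 mm and lip top 10 mm above the origin. Axes parallel to the rack's. Never moves, so it still marks the thing's place in the row when empty; its place varies between starts.
- nest_flask: fixed pale grey square nest, 64 x 64 mm, on the intake rack; holds the flask at the start in a recess 33 (x) x 51 mm (y). Origin: centre of its underside, 6 mm above the bench; recess floor 6 mm and lip top 10 mm above the origin. Axes parallel to the rack's. Never moves, so it still marks the thing's place in the row when empty; its place varies between starts.
Not all that is in view belongs to the job. Several things have the shape of the jar; the one meant has the colours described above.

How it is judged:
By the outcome, as a careful person would: the job done as asked, in the order asked, and still so for the second after the job is handed in, with the robot touching nothing.
It also fails if it takes over 99 s, if anything falls off the work surface, if the arm or the gripper's body presses on something with over 40 N, if the wrist force passes 120 N, or if a joint passes its speed limit or range.

## Working session

There is one attempt and no reset: what is moved stays moved. The work goes in short steps, Python scripts to look and compute and a tool call to move; the robot and the scene stay as the last step left them, time stands still between calls to the robot, and variables do not carry over. Pictures are saved under pics/ and viewed, and the job is handed in when it is done.

Besides the shell and the picture viewer there is one more tool, called after "Emit:" as name([rows], argument=value, ...), one row to a line, values as JSON. arm_command: Moves the arm, as the interface text tells. Its arguments: {"type":"object","properties":{"targets":{"type":"array"}},"required":["targets"]}

```bash
ls; mkdir -p pics; python3 - <<'E'
from plant import status, eyes
import cv2,numpy as np
print(status.sense())
for n in ["scene","top"]:
    f=eyes.grab_frame(n); cv2.imwrite(f"pics/{n}0.png",f["frame"][:,:,::-1]); np.savez(f"{n}0.npz",**f)
    print(n,f["intrinsics"],f["R"],f["t"])
E
```

```text
pics
{'t': 0.0, 'joint_pos': array([-1.37778354e+00,  2.59363779e-01,  1.53611107e+00, -1.52179097e-05,
        1.34798874e+00, -2.02782892e-01]), 'qd': array([ 0.00161624, -0.00074747, -0.00126032, -0.00033664,  0.00119668,
        0.00051624]), 'tau': array([ 2.84614623e-05, -4.46027720e+01, -2.90564579e+01, -1.35745126e-04,
        1.17553477e-02, -1.38591858e-05]), 'tcp_pos': array([ 0.21196842, -0.50692999,  0.23045228]), 'orientation': array([-3.13975706e+00, -3.62267582e-04,  3.95798726e-01]), 'contact_force': array([ 0.33975436, -0.30064942,  0.70691372]), 'wrist_torque': array([0.01302882, 0.00760103, 0.03071722]), 'finger_gap': 0.08534611129111118}
scene [[499.68387798   0.         284.14700874]
 [  0.         499.68387798 208.17151417]
 [  0.           0.           1.        ]] [[-0.59019653  0.80725839  0.00139231]
 [ 0.51366675  0.37687748 -0.77078521]
 [-0.62274756 -0.45419958 -0.63709358]] [ 0.34586086 -0.28129585  1.27249071]
top [[483.89397301   0.         278.04884637]
 [  0.         483.89397301 212.24804275]
 [  0.           0.           1.        ]] [[-0.00484371 -0.99919518 -0.0398186 ]
 [-0.99456393  0.00895545 -0.10374196]
 [ 0.10401506  0.03909965 -0.99380686]] [0.03094464 0.57343069 0.68866297]
```

View pics/scene0.png

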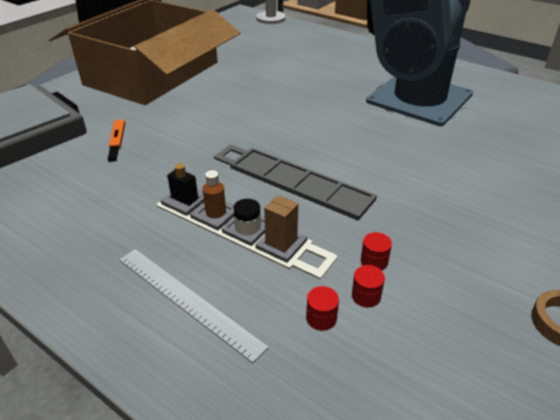

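View pics/top0.png

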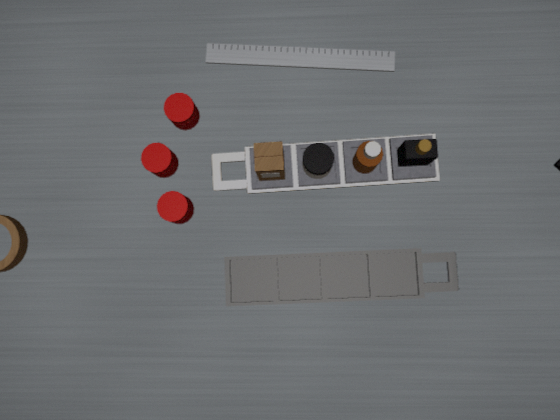

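Scene: the white intake rack is the farther one, with its handle at image left (232,170), which is +y. From the handle it holds the carton (269,160), jar (318,159), bottle (369,155) and flask (418,152). The grey evidence rack is nearer, with its handle at right (435,272), which is -y.

Things that could be taken for the jar: the red-lidded cylinders at (180,108), (157,159) and (173,207), which are decoys. The black-lidded one at (318,159) in its nest matches the description.

Next I measure and take a close crop.

```bash
cat > h.py <<'E'
import numpy as np,cv2
def cloud(f):
    z=f["range_z"]; K=f["intrinsics"]; v,u=np.mgrid[:z.shape[0],:z.shape[1]]
    p=np.stack([(u-K[0,2])/K[0,0]*z,(v-K[1,2])/K[1,1]*z,z],-1)
    W=(p-f["t"])@f["R"]; W[z==0]=np.nan; return W
def fit(P,L=.296,Wd=.074):
    r=cv2.minAreaRect((P[:,:2]*1000).astype(np.float32)); return r
def ws(pos,rpy):
    from scipy.spatial.transform import Rotation as Ro
    return Ro.from_euler('xyz',rpy).as_matrix()
E
python3 - <<'E'
from h import *
f=dict(np.load("top0.npz")); W=cloud(f); im=f["frame"].astype(int)
roi=im[100:320,130:480]; cv2.imwrite("pics/crop0.png",cv2.resize(roi.astype(np.uint8)[:,:,::-1],None,fx=2.2,fy=2.2,interpolation=2))
def obj(name,u0,u1,v0,v1,zlo,zhi):
    S=W[v0:v1,u0:u1].reshape(-1,3); S=S[(S[:,2]>zlo)&(S[:,2]<zhi)]
    r=fit(S); print(name,len(S),r,'med',np.median(S,0).round(4)*1000)
print('bench z',np.nanmedian(W[330:400,100:400,2]))
obj('evid',220,419,240,312,.006,.03)
obj('evid+handle',220,470,240,312,.004,.03)
obj('intake',243,445,128,198,.004,.03)
obj('intake+h',205,445,128,198,.004,.03)
obj('carton top',245,295,130,190,.085,.1)
obj('jar top',295,340,130,190,.05,.065)
obj('bottle cap',345,390,130,190,.09,.11)
obj('flask cap',392,442,130,190,.08,.1)
obj('flask sh',392,442,130,190,.062,.072)
E
```

```text
bench z 0.0002483550999261213
evid 6634 ((477.26922607421875, -37.34117126464844), (74.20447540283203, 291.8186950683594), 2.241710662841797) med [477.2 -38.7   7.7]
evid+handle 10373 ((482.439697265625, -72.34336853027344), (368.76116943359375, 100.1456069946289), 89.27197265625) med [477.4 -54.    6.9]
intake 5637 ((654.6273193359375, -69.04251098632812), (97.11849212646484, 302.849609375), 0.14165684580802917) med [637.9 -74.9  14.8]
intake+h 6325 ((645.0880126953125, -43.07331848144531), (96.20487976074219, 356.8146057128906), 6.594399929046631) med [638.1 -62.8  13.7]
carton top 850 ((644.9239501953125, 37.34456253051758), (40.27186965942383, 40.03006362915039), 2.541317939758301) med [644.   36.7  92.2]
jar top 796 ((648.5517578125, -32.82447052001953), (45.07512664794922, 44.71381759643555), 0.8857387900352478) med [648.4 -32.3  58.3]
bottle cap 212 ((651.8641967773438, -104.72313690185547), (21.282554626464844, 20.426923751831055), 64.07923126220703) med [ 651.3 -104.4   97.1]
flask cap 146 ((657.5192260742188, -176.9582061767578), (16.04878044128418, 17.68157386779785), 2.1894073486328125) med [ 657.3 -176.8   86.9]
flask sh 487 ((658.1185302734375, -177.12838745117188), (28.896961212158203, 46.49605941772461), 2.5345122814178467) med [ 655.1 -170.6   67.1]
```

View pics/crop0.png

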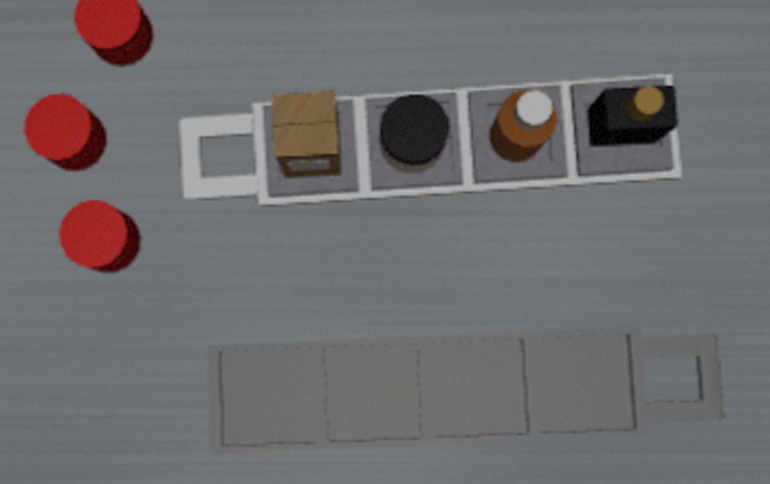

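The close crop confirms the choice: brown carton, black-lidded white jar, amber bottle, black flask. All are in pale nests on the white rack, and the red cylinders stand off it. Next I refine the evidence rack by colour and set up a move-calculating helper.

```bash
cat >> h.py <<'E'
def go(pos_mm,yaw_deg,st=None):
    from scipy.spatial.transform import Rotation as Ro
    from plant import status
    st=st or status.sense()
    R=Ro.from_euler('xyz',st["orientation"]); T=Ro.from_euler('xyz',[np.pi,0,np.radians(yaw_deg)])
    d=R.inv().apply(np.array(pos_mm)/1000-st["tcp_pos"])*100
    print('t',round(st["t"],2),'tcp',(st["tcp_pos"]*1000).round(1),'shift cm',d.round(2),'turn',(R.inv()*T).as_rotvec().round(3),'gap',round(st["finger_gap"]*1000,1),'F',st["contact_force"].round(1))
E
python3 - <<'E'
from h import *
f=dict(np.load("top0.npz")); W=cloud(f); im=f["frame"].astype(int)
m=(im[:,:,0]-im[:,:,2]>-5)&(im.sum(2)<400); m[:235]=0;m[325:]=0;m[:,:200]=0;m[:,480:]=0
m=cv2.morphologyEx(m.astype(np.uint8),cv2.MORPH_OPEN,np.ones((3,3)))
cv2.imwrite("pics/m.png",m*255)
n,l,s,c=cv2.connectedComponentsWithStats(m); k=1+np.argmax(s[1:,4]); m=l==k; print(s[k])
# intersect rays with z=.012 plane
K=f["intrinsics"]; v,u=np.nonzero(m)
d=np.stack([(u-K[0,2])/K[0,0],(v-K[1,2])/K[1,1],np.ones(len(u))],1)@f["R"]; C=-f["R"].T@f["t"]
P=C+d*((.012-C[2])/d[:,2])[:,None]
print('all',fit(P))
B=P[P[:,1]>-.165]; r=fit(B);print('left part',r)
for y0 in (-.195,-.19,-.187,-.185,-.18): print(y0,np.ptp(P[abs(P[:,1]-y0)<.0015,0]))
# intake white
m=(im.min(2)>150)&(np.arange(420)[:,None]>120)&(np.arange(420)[:,None]<205); 
v,u=np.nonzero(m&(np.arange(560)[None]>243)); d=np.stack([(u-K[0,2])/K[0,0],(v-K[1,2])/K[1,1],np.ones(len(u))],1)@f["R"]; P=C+d*((.006-C[2])/d[:,2])[:,None]; print('intake',fit(P))
go([645,37,200],93)
E
```

```text
[  224   248   235    59 10971]
all ((478.71295166015625, -64.23942565917969), (75.34722900390625, 348.18310546875), 2.2709810733795166)
left part ((477.2961730957031, -28.219863891601562), (75.34783935546875, 276.08892822265625), 2.263932943344116)
-0.195 0.05755313484529545
-0.19 0.0575755658109971
-0.187 0.07380694267251064
-0.185 0.07381296892663114
-0.18 0.07383708378624187
intake ((651.6273193359375, -67.45460510253906), (72.98184204101562, 299.5638427734375), 3.231729507446289)
t 0.1 tcp [ 212.  -507.   230.5] shift cm [ 60.93 -33.49   3.13] turn [-1.000e-03 -1.000e-03 -1.227e+00] gap 85.6 F [0.  0.1 0.1]
```

View pics/m.png

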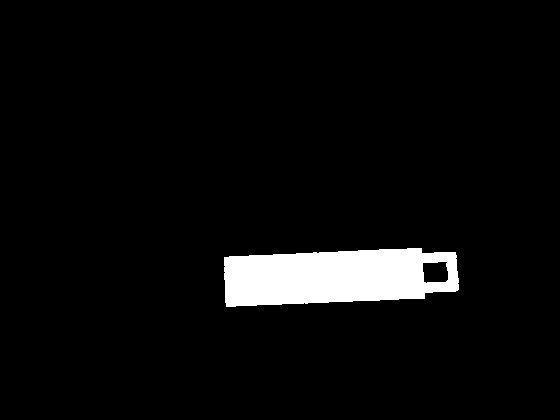

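The mask isolates the evidence rack cleanly, from (224,256) to (459,298) with the handle. That puts it at centre (477.7,-37.8) mm, yaw 2.3°, with pockets counted from the handle at (482,-146), (479,-74), (476,-2) and (473,70). Moving to above the carton.

Emit:
arm_command([
  [3.5, -2, 0.2, 0, 0, -0.07, 1],
  [7, -4, 0.4, 0, 0, -0.18, 1],
  [10, -5.5, 0.5, 0, 0, -0.3, 1],
  [13.5, -7.5, 0.7, 0, 0, -0.4, 1],
  [17, -9.3, 0.9, 0, 0, -0.5, 1],
])

```text
t: 0.52
tcp_pos: [0.3335, -0.3544, 0.2219]
orientation: [-3.141, -0.0, 0.9]
contact_force: [0.8, -0.7, -0.8]
finger_gap: 0.0853
```

```bash
python3 -c "
from h import *
go([645,37,200],93)"
```

```text
t 0.52 tcp [ 333.5 -354.4  221.9] shift cm [50.02  0.06  2.21] turn [-0.001 -0.001 -0.723] gap 85.3 F [ 0.8 -0.7 -0.8]
```

Emit:
arm_command([
  [4, 0, 0, 0, 0, -0.12, 1],
  [8, 0, 0.3, 0, 0, -0.24, 1],
  [12, 0, 0.5, 0, 0, -0.36, 1],
  [16, 0, 0.8, 0, 0, -0.48, 1],
  [20, 0, 1, 0, 0, -0.58, 1],
])

```text
t: 0.93
tcp_pos: [0.4587, -0.198, 0.2119]
orientation: [-3.141, -0.0, 1.482]
contact_force: [-0.1, -0.4, 0.4]
finger_gap: 0.0853
```

```bash
python3 -c "
from h import *
go([645,37,200],93)"
```

```text
t 0.93 tcp [ 458.7 -198.   211.9] shift cm [25.07 16.47  1.19] turn [-0.001 -0.    -0.141] gap 85.3 F [-0.1 -0.4  0.4]
```

Emit:
arm_command([
  [3.3, 2.2, 0, 0, 0, -0.05, 1],
  [6.6, 4.4, 0.3, 0, 0, -0.1, 1],
  [9.9, 6.6, 0.5, 0, 0, -0.14, 1],
  [13.2, 8.8, 0.8, 0, 0, -0.14, 1],
  [16.5, 11, 1, 0, 0, -0.14, 1],
])

```text
t: 1.35
tcp_pos: [0.5838, -0.0442, 0.2017]
orientation: [-3.141, -0.0, 1.616]
contact_force: [1.0, -0.1, -0.3]
finger_gap: 0.0854
```

```bash
python3 -c "
from h import *
go([645,37,200],93)"
```

```text
t 1.35 tcp [583.8 -44.2 201.7] shift cm [7.83 6.48 0.16] turn [-0.001 -0.    -0.007] gap 85.4 F [ 1.  -0.1 -0.3]
```

Emit:
arm_command([
  [2.5, 2, 0, 0, 0, 0, 1],
  [5, 4, 0, 0, 0, -0.01, 1],
  [7.8, 6.5, 0.2, 0, 0, -0.01, 1],
  [7.8, 6.5, 0.2, 0, 0, -0.01, 1],
  [7.8, 6.5, 0.2, 0, 0, -0.01, 1],
])

```text
t: 1.77
tcp_pos: [0.6448, 0.0365, 0.1989]
orientation: [-3.14, -0.0, 1.629]
contact_force: [-0.5, -0.4, -0.1]
finger_gap: 0.0852
```

```bash
python3 -c "
from h import *
from plant import eyes
go([645,37,40],93)
f=eyes.grab_frame('wrist'); cv2.imwrite('pics/w1.png',f['frame'][:,:,::-1])
W=cloud(f); 
m=(W[:,:,2]>.085)&(W[:,:,2]<.1); print(f['t'],-f['R'].T@f['t']); 
S=W[m];
for n,c in (('carton',(.645,.037)),('bottle',(.652,-.105))):
  q=S[np.hypot(S[:,0]-c[0],S[:,1]-c[1])<.035]; print(n,len(q), fit(q) if len(q)>20 else 0)
"
```

```text
t 1.77 tcp [644.8  36.5 198.9] shift cm [ 0.04  0.06 15.89] turn [-0.002 -0.     0.006] gap 85.2 F [-0.5 -0.4 -0.1]
[-0.64509727 -0.03403215  0.35268048] [0.63987786 0.12120043 0.34286876]
carton 2932 ((645.12890625, 38.85558319091797), (39.95188903808594, 40.115108489990234), 3.3007116317749023)
bottle 652 ((652.4655151367188, -103.07258605957031), (21.592565536499023, 21.407833099365234), 63.27388000488281)
```

View pics/w1.png

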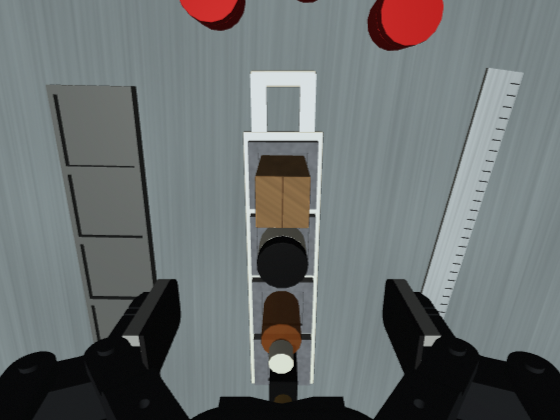

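The wrist view shows the carton top centred at about (283,200) between the open fingers, with the jar at (282,260), bottle at (281,340) and flask below. The jaws straddle the row, and the measured position agrees with the top view within 2 mm. Descending.

Emit:
arm_command([
  [0.1, 0, 3.5, 0, 0, 0, 1],
  [0.1, 0, 7.5, 0, 0, 0, 1],
  [0.1, 0, 11, 0, 0, 0, 1],
  [0.1, 0, 14, 0, 0, 0, 1],
  [0.1, 0, 15.9, 0, 0, 0, 1],
])

```text
t: 2.23
tcp_pos: [0.6415, 0.0342, 0.0378]
orientation: [-3.136, -0.001, 1.624]
contact_force: [-0.1, 0.0, 0.1]
finger_gap: 0.0858
```

Emit:
arm_command([
  [0, 0, 0, 0, 0, 0, -1],
  [0, 0, 0, 0, 0, 0, -1],
  [0, 0, 0, 0, 0, 0, -1],
  [0, 0, 0, 0, 0, 0, -1],
  [0, 0, 0, 0, 0, 0, -1],
])

```text
t: 2.65
tcp_pos: [0.6462, 0.0351, 0.044]
orientation: [3.137, 0.001, 1.626]
contact_force: [-0.8, -1.5, 4.8]
finger_gap: 0.0396
```

Emit:
arm_command([
  [0, 0, 0, 0, 0, 0, -1],
  [0, 0, 0, 0, 0, 0, -1],
  [0, 0, 0, 0, 0, 0, -1],
  [0, 0, 0, 0, 0, 0, -1],
  [0, 0, 0, 0, 0, 0, -1],
])

```text
t: 3.07
tcp_pos: [0.6462, 0.0351, 0.044]
orientation: [3.137, 0.001, 1.626]
contact_force: [0.3, -2.0, 7.1]
finger_gap: 0.0391
```

The gap is 39 mm, so the carton is gripped. Lifting gently.

Emit:
arm_command([
  [0, 0, -0.8, 0, 0, 0, -1],
  [0, 0, -2.4, 0, 0, 0, -1],
  [0, 0, -4.4, 0, 0, 0, -1],
  [0, 0, -6.4, 0, 0, 0, -1],
  [0, 0, -8.4, 0, 0, 0, -1],
])

```text
t: 3.48
tcp_pos: [0.6443, 0.0359, 0.1268]
orientation: [3.142, -0.0, 1.626]
contact_force: [0.3, -0.6, -0.6]
finger_gap: 0.0395
```

Emit:
arm_command([
  [0, 0, -1.5, 0, 0, 0, -1],
  [0, 0, -2.6, 0, 0, 0, -1],
  [0, 0, -2.6, 0, 0, 0, -1],
  [0, 0, -2.6, 0, 0, 0, -1],
])

```text
t: 3.82
tcp_pos: [0.6447, 0.0358, 0.1519]
orientation: [3.14, 0.0, 1.626]
contact_force: [0.2, -0.1, -1.8]
finger_gap: 0.0397
```

```bash
python3 -c "
from h import *
from plant import eyes
go([482,-146,150],93)
f=eyes.grab_frame('wrist'); cv2.imwrite('pics/w2.png',f['frame'][:,:,::-1])
"
```

```text
t 3.82 tcp [644.7  35.8 151.9] shift cm [-17.25 -17.25   0.17] turn [0.001 0.    0.003] gap 39.7 F [ 0.2 -0.1 -1.8]
```

View pics/w2.png

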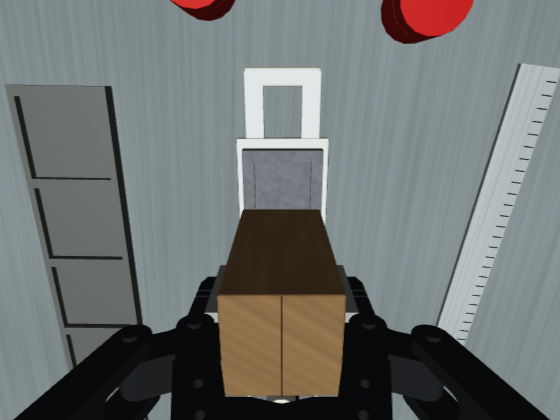

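The carton hangs upright at (282,300) in the jaws and its nest is empty. Carrying it to the pocket nearest the evidence handle.

Emit:
arm_command([
  [-1, -1, 0, 0, 0, 0, -1],
  [-3, -3, 0, 0, 0, 0, -1],
  [-5.4, -5.4, 0, 0, 0, 0, -1],
  [-7.8, -7.8, 0, 0, 0, 0, -1],
  [-10.2, -10.2, 0, 0, 0, 0, -1],
])

```text
t: 4.28
tcp_pos: [0.5463, -0.0721, 0.1495]
orientation: [-3.139, -0.001, 1.627]
contact_force: [1.7, -1.3, -1.3]
finger_gap: 0.0392
```

Emit:
arm_command([
  [-2.4, -2.4, 0, 0, 0, 0, -1],
  [-4.8, -4.8, 0, 0, 0, 0, -1],
  [-6.5, -6.3, 0, 0, 0, 0.01, -1],
  [-7.3, -7, 0, 0, 0, 0.01, -1],
  [-7.3, -7, 0, 0, 0, 0.01, -1],
])

```text
t: 4.7
tcp_pos: [0.4807, -0.1497, 0.1503]
orientation: [-3.139, -0.001, 1.613]
contact_force: [0.5, -0.0, -2.0]
finger_gap: 0.0393
```

Emit:
arm_command([
  [0, 0, 0, 0, 0, 0, -1],
  [0, 0, 0, 0, 0, 0, -1],
])

```text
t: 4.87
tcp_pos: [0.4829, -0.1477, 0.1509]
orientation: [-3.141, -0.001, 1.616]
contact_force: [0.3, 0.1, -1.5]
finger_gap: 0.0392
```

```bash
cat > look.py <<'E'
import sys
from h import *
from plant import eyes
f=eyes.grab_frame('scene'); t=eyes.grab_frame('top')
a=cv2.resize(f['frame'][120:290,130:400],None,fx=1.45,fy=1.45*1.2)
b=cv2.resize(t['frame'][120:320,200:470],None,fx=1.45,fy=1.45)
h=max(a.shape[0],b.shape[0])
p=lambda x:np.vstack([x,np.zeros((h-x.shape[0],x.shape[1],3),np.uint8)])
cv2.imwrite(f'pics/{sys.argv[1]}.png',np.hstack([p(a),p(b)])[:,:,::-1])
E
python3 -c "
from h import *
go([482,-149,40],92.5)
";python3 look.py l1
```

```text
t 4.87 tcp [ 482.9 -147.7  150.9] shift cm [-0.13 -0.1  11.09] turn [-0.    -0.001  0.002] gap 39.2 F [ 0.3  0.1 -1.5]
```

View pics/l1.png

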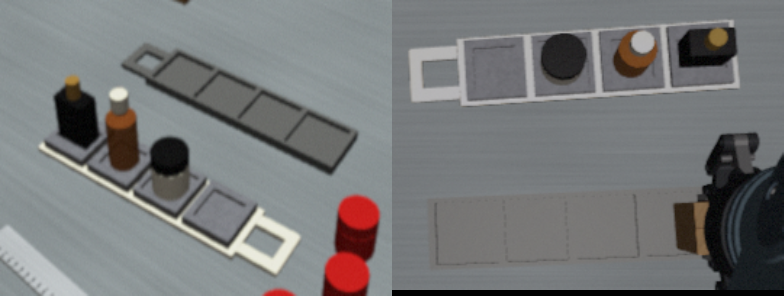

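The right half shows the carton above the rightmost pocket (690,228), and the goods left on the intake rack are undisturbed. Lowering.

Emit:
arm_command([
  [-0.1, -0.1, 2, 0, 0, 0, -1],
  [-0.1, -0.1, 5, 0, 0, 0, -1],
  [-0.1, -0.1, 8, 0, 0, 0, -1],
  [-0.1, -0.1, 9.8, 0, 0, 0, -1],
  [-0.1, -0.1, 10.4, 0, 0, 0, -1],
])

```text
t: 5.38
tcp_pos: [0.48, -0.1475, 0.0443]
orientation: [-3.137, -0.003, 1.617]
contact_force: [-0.7, 1.0, -1.1]
finger_gap: 0.0393
```

Emit:
arm_command([
  [0, 0, 0, 0, 0, 0, -1],
  [0, 0, 0.2, 0, 0, 0, -1],
  [0, 0, 0.4, 0, 0, 0, -1],
  [0, 0, 0.4, 0, 0, 0, -1],
])

```text
t: 5.72
tcp_pos: [0.4824, -0.1499, 0.0443]
orientation: [3.14, 0.001, 1.616]
contact_force: [-0.1, 0.4, -0.8]
finger_gap: 0.0394
```

Emit:
arm_command([
  [0, 0, 0.2, 0, 0, 0, -1],
  [0, 0, 0.2, 0, 0, 0, -1],
  [0, 0, 0.4, 0, 0, 0, -1],
  [0, 0, 0.4, 0, 0, 0, -1],
])

```text
t: 6.05
tcp_pos: [0.4814, -0.1496, 0.0393]
orientation: [3.142, 0.0, 1.616]
contact_force: [-0.6, -0.7, -0.9]
finger_gap: 0.0393
```

Emit:
arm_command([
  [0, 0, 0.1, 0, 0, 0, -1],
  [0, 0, 0.1, 0, 0, 0, -1],
  [0, 0, 0.2, 0, 0, 0, -1],
  [0, 0, 0.2, 0, 0, 0, -1],
])

```text
t: 6.38
tcp_pos: [0.4815, -0.1496, 0.0379]
orientation: [3.142, 0.0, 1.616]
contact_force: [-2.1, 0.5, 4.5]
finger_gap: 0.0393
```

Contact is felt (+4.5 N) at the predicted height. Releasing.

Emit:
arm_command([
  [0, 0, 0, 0, 0, 0, 0.2],
  [0, 0, 0, 0, 0, 0, 0.5],
  [0, 0, 0, 0, 0, 0, 1],
  [0, 0, 0, 0, 0, 0, 1],
  [0, 0, 0, 0, 0, 0, 1],
])

```text
t: 6.8
tcp_pos: [0.4815, -0.1495, 0.0372]
orientation: [-3.142, -0.0, 1.616]
contact_force: [0.2, 0.2, 0.4]
finger_gap: 0.0854
```

Emit:
arm_command([
  [0, 0, -1, 0, 0, 0, 1],
  [0, 0, -4, 0, 0, 0, 1],
  [0, 0, -8, 0, 0, 0, 1],
  [0, 0, -12, 0, 0, 0, 1],
  [0, 0, -14, 0, 0, 0, 1],
])

```text
t: 7.22
tcp_pos: [0.4832, -0.1504, 0.1828]
orientation: [3.136, 0.004, 1.616]
contact_force: [0.7, -0.4, -0.7]
finger_gap: 0.0853
```

```bash
python3 -c "
from h import *
go([648.5,-33,180],93)
"
```

```text
t 7.22 tcp [ 483.2 -150.4  182.8] shift cm [10.98 17.04  0.33] turn [ 0.006  0.004 -0.007] gap 85.3 F [ 0.7 -0.4 -0.7]
```

Emit:
arm_command([
  [2, 3, 0, 0, 0, 0, 1],
  [4, 6.3, 0, 0, 0, 0, 1],
  [6.2, 9.7, 0, 0, 0, 0, 1],
  [8.5, 13, 0, 0, 0, 0, 1],
  [10.3, 16, 0, 0, 0, -0.01, 1],
])

```text
t: 7.63
tcp_pos: [0.6382, -0.0375, 0.1784]
orientation: [3.141, -0.0, 1.626]
contact_force: [0.9, -1.4, 0.7]
finger_gap: 0.0853
```

Emit:
arm_command([
  [0.8, 1, 0, 0, 0, 0, 1],
  [0.8, 1, 0, 0, 0, 0, 1],
  [0.8, 1, 0, 0, 0, 0, 1],
])

```text
t: 7.88
tcp_pos: [0.6461, -0.0303, 0.1773]
orientation: [-3.141, 0.0, 1.627]
contact_force: [0.8, -0.4, 0.4]
finger_gap: 0.0853
```

```bash
python3 look.py l2; python3 -c "
from h import *
from plant import eyes
go([648.5,-32,22],93)
f=eyes.grab_frame('wrist'); cv2.imwrite('pics/w3.png',f['frame'][:,:,::-1])
W=cloud(f); S=W[(W[:,:,2]>.052)&(W[:,:,2]<.064)]
q=S[np.hypot(S[:,0]-.6485,S[:,1]+.032)<.03]; print(len(q),fit(q))
t=eyes.grab_frame('top');W=cloud(t);S=W[(W[:,:,2]>.08)&(W[:,:,2]<.09)];q=S[np.hypot(S[:,0]-.482,S[:,1]+.146)<.04]; print('carton',len(q),fit(q),np.median(q[:,2]))
"
```

```text
t 7.98 tcp [645.4 -31.5 177.5] shift cm [-0.06  0.32 15.55] turn [-0.001  0.     0.002] gap 85.4 F [ 0.6 -0.8  0.9]
2707 ((649.3331298828125, -31.211883544921875), (45.256282806396484, 45.23200988769531), 55.3145751953125)
carton 7 ((495.24163818359375, -126.16490936279297), (0.9078108072280884, 8.095486640930176), 85.44769287109375) 0.08130140893497298
```

View pics/l2.png

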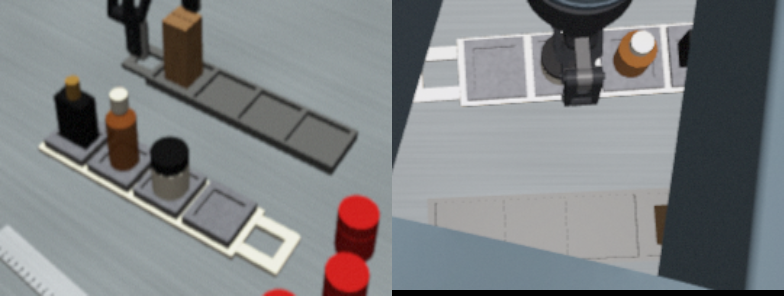

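View pics/w3.png

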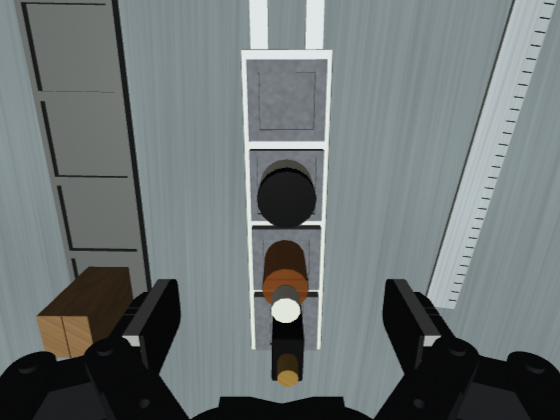

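Carton stands upright in the pocket nearest the handle. The wrist view has the black jar lid centred at (287,195). Descending on the jar.

Emit:
arm_command([
  [0, 0.35, 2, 0, 0, 0, 1],
  [0, 0.35, 5.5, 0, 0, 0, 1],
  [0, 0.35, 9, 0, 0, 0, 1],
  [0, 0.35, 12.5, 0, 0, 0, 1],
  [0, 0.35, 14, 0, 0, 0, 1],
])

```text
t: 8.5
tcp_pos: [0.6461, -0.0312, 0.0329]
orientation: [-3.135, -0.002, 1.624]
contact_force: [-1.2, 0.4, 0.1]
finger_gap: 0.085
```

Emit:
arm_command([
  [0, 0, 0.5, 0, 0, 0, 1],
  [0, 0, 1, 0, 0, 0, 1],
  [0, 0, 1.3, 0, 0, 0, 1],
  [0, 0, 1.3, 0, 0, 0, 1],
])

```text
t: 8.83
tcp_pos: [0.6505, -0.0313, 0.0254]
orientation: [3.14, 0.001, 1.625]
contact_force: [0.1, 0.5, 1.1]
finger_gap: 0.0853
```

Emit:
arm_command([
  [0, 0, 0, 0, 0, 0, 1],
  [0, 0, 0, 0, 0, 0, 1],
])

```text
t: 9.0
tcp_pos: [0.6507, -0.031, 0.0259]
orientation: [3.139, 0.001, 1.626]
contact_force: [0.1, 1.1, 1.3]
finger_gap: 0.0854
```

Emit:
arm_command([
  [0, 0, 0.2, 0, 0, 0, 1],
  [0, 0, 0.4, 0, 0, 0, 1],
  [0, 0, 0.4, 0, 0, 0, 1],
])

```text
t: 9.25
tcp_pos: [0.6496, -0.0306, 0.0202]
orientation: [-3.141, -0.0, 1.626]
contact_force: [-0.0, -0.2, -0.1]
finger_gap: 0.0851
```

Emit:
arm_command([
  [0, 0, 0, 0, 0, 0, -1],
  [0, 0, 0, 0, 0, 0, -1],
  [0, 0, 0, 0, 0, 0, -1],
  [0, 0, 0, 0, 0, 0, -1],
  [0, 0, 0, 0, 0, 0, -1],
])

```text
t: 9.67
tcp_pos: [0.6501, -0.0308, 0.0206]
orientation: [3.141, 0.0, 1.626]
contact_force: [1.3, 0.3, 2.1]
finger_gap: 0.044
```

Emit:
arm_command([
  [0, 0, 0, 0, 0, 0, -1],
  [0, 0, 0, 0, 0, 0, -1],
  [0, 0, 0, 0, 0, 0, -1],
])

```text
t: 9.92
tcp_pos: [0.65, -0.0308, 0.0206]
orientation: [3.141, 0.0, 1.626]
contact_force: [1.0, 0.7, 2.4]
finger_gap: 0.044
```

Emit:
arm_command([
  [0, 0, -0.8, 0, 0, 0, -1],
  [0, 0, -2.4, 0, 0, 0, -1],
  [0, 0, -4.4, 0, 0, 0, -1],
  [0, 0, -6.4, 0, 0, 0, -1],
  [0, 0, -8.4, 0, 0, 0, -1],
])

```text
t: 10.33
tcp_pos: [0.6491, -0.0306, 0.105]
orientation: [-3.14, -0.0, 1.626]
contact_force: [0.6, 0.3, -0.7]
finger_gap: 0.0442
```

Emit:
arm_command([
  [0, 0, -1.5, 0, 0, 0, -1],
  [0, 0, -2.6, 0, 0, 0, -1],
  [0, 0, -2.6, 0, 0, 0, -1],
  [0, 0, -2.6, 0, 0, 0, -1],
])

```text
t: 10.67
tcp_pos: [0.6497, -0.0307, 0.1305]
orientation: [3.141, 0.0, 1.626]
contact_force: [0.4, 0.1, -2.0]
finger_gap: 0.0434
```

```bash
python3 -c "
from h import *
from plant import eyes
go([479,-74,130],92.5)
f=eyes.grab_frame('wrist'); cv2.imwrite('pics/w4.png',f['frame'][:,:,::-1])
"
```

```text
t 10.67 tcp [649.7 -30.7 130.5] shift cm [ -3.38 -17.29   0.04] turn [0.    0.    0.011] gap 43.4 F [ 0.4  0.1 -2. ]
```

View pics/w4.png

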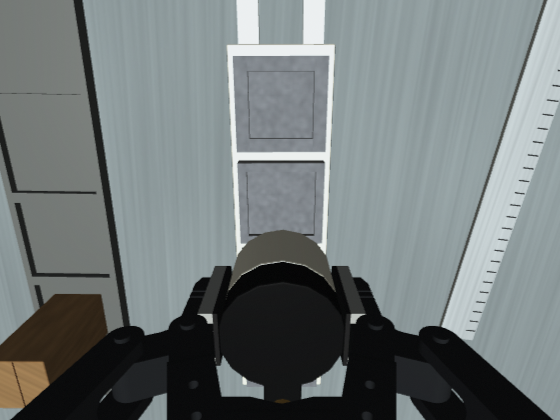

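The jar hangs level at (282,320) in the jaws, with its lid intact. Carrying it to the second pocket.

Emit:
arm_command([
  [-0.3, -1.5, 0, 0, 0, 0, -1],
  [-0.9, -4.5, 0, 0, 0, 0, -1],
  [-1.5, -8, 0, 0, 0, 0.01, -1],
  [-2.2, -11.5, 0, 0, 0, 0.01, -1],
  [-2.9, -14.7, 0, 0, 0, 0.01, -1],
])

```text
t: 11.13
tcp_pos: [0.5014, -0.0673, 0.1284]
orientation: [-3.138, -0.001, 1.616]
contact_force: [-0.4, -0.5, -1.2]
finger_gap: 0.044
```

Emit:
arm_command([
  [-0.4, -2, 0, 0, 0, 0, -1],
  [-0.5, -2.6, 0, 0, 0, 0, -1],
  [-0.5, -2.6, 0, 0, 0, 0, -1],
  [-0.5, -2.6, 0, 0, 0, 0, -1],
  [-0.5, -2.6, 0, 0, 0, 0, -1],
])

```text
t: 11.55
tcp_pos: [0.4801, -0.074, 0.1302]
orientation: [3.141, 0.0, 1.616]
contact_force: [0.1, -0.3, -2.1]
finger_gap: 0.0439
```

```bash
python3 -c "
from h import *
go([479,-74,15],92.5)
"
```

```text
t 11.55 tcp [480.1 -74.  130.2] shift cm [ 0.   -0.12 11.52] turn [0.001 0.    0.001] gap 43.9 F [ 0.1 -0.3 -2.1]
```

Emit:
arm_command([
  [0, -0.1, 2, 0, 0, 0, -1],
  [0, -0.1, 5, 0, 0, 0, -1],
  [0, -0.1, 8, 0, 0, 0, -1],
  [0, -0.1, 9.8, 0, 0, 0, -1],
  [0, -0.1, 10.5, 0, 0, 0, -1],
])

```text
t: 11.97
tcp_pos: [0.477, -0.073, 0.0222]
orientation: [-3.137, -0.002, 1.616]
contact_force: [-0.7, -0.5, -1.8]
finger_gap: 0.0439
```

Emit:
arm_command([
  [0, 0, 0, 0, 0, 0, -1],
  [0, 0, 0.2, 0, 0, 0, -1],
  [0, 0, 0.4, 0, 0, 0, -1],
  [0, 0, 0.4, 0, 0, 0, -1],
  [0, 0, 0.4, 0, 0, 0, -1],
])

```text
t: 12.38
tcp_pos: [0.4786, -0.0742, 0.0222]
orientation: [3.14, 0.001, 1.616]
contact_force: [-0.7, -0.1, -1.4]
finger_gap: 0.0438
```

Emit:
arm_command([
  [0, 0, 0.2, 0, 0, 0, -1],
  [0, 0, 0.2, 0, 0, 0, -1],
  [0, 0, 0.4, 0, 0, 0, -1],
  [0, 0, 0.4, 0, 0, 0, -1],
  [0, 0, 0.4, 0, 0, 0, -1],
])

```text
t: 12.8
tcp_pos: [0.4777, -0.0739, 0.0173]
orientation: [-3.141, -0.0, 1.616]
contact_force: [-0.1, -0.4, -1.1]
finger_gap: 0.0434
```

Emit:
arm_command([
  [0, 0, 0.1, 0, 0, 0, -1],
  [0, 0, 0.1, 0, 0, 0, -1],
  [0, 0, 0.2, 0, 0, 0, -1],
  [0, 0, 0.2, 0, 0, 0, -1],
])

```text
t: 13.13
tcp_pos: [0.4777, -0.0739, 0.0151]
orientation: [-3.141, -0.0, 1.616]
contact_force: [-0.6, -1.1, -1.7]
finger_gap: 0.0439
```

Emit:
arm_command([
  [0, 0, 0.1, 0, 0, 0, -1],
  [0, 0, 0.1, 0, 0, 0, -1],
  [0, 0, 0.1, 0, 0, 0, -1],
])

```text
t: 13.38
tcp_pos: [0.4779, -0.074, 0.0145]
orientation: [3.141, 0.0, 1.616]
contact_force: [-0.1, 1.3, 2.8]
finger_gap: 0.0437
```

Contact at the predicted height. Releasing the jar.

Emit:
arm_command([
  [0, 0, 0, 0, 0, 0, 0.3],
  [0, 0, 0, 0, 0, 0, 0.6],
  [0, 0, 0, 0, 0, 0, 1],
  [0, 0, 0, 0, 0, 0, 1],
  [0, 0, 0, 0, 0, 0, 1],
])

```text
t: 13.8
tcp_pos: [0.4778, -0.074, 0.0143]
orientation: [-3.142, -0.0, 1.616]
contact_force: [0.3, -0.0, -0.9]
finger_gap: 0.0857
```

Emit:
arm_command([
  [0, 0, -1.5, 0, 0, 0, 1],
  [0, 0, -5, 0, 0, 0, 1],
  [0, 0, -9, 0, 0, 0, 1],
  [0, 0, -13, 0, 0, 0, 1],
  [0, 0, -16.5, 0, 0, 0, 1],
])

```text
t: 14.22
tcp_pos: [0.4778, -0.0739, 0.1817]
orientation: [3.141, 0.0, 1.616]
contact_force: [0.5, -0.2, -0.4]
finger_gap: 0.0854
```

```bash
python3 -c "
from h import *
go([652.4,-103.5,180],93)
"
```

```text
t 14.22 tcp [477.8 -73.9 181.7] shift cm [-3.74 17.31  0.19] turn [ 0.001  0.    -0.007] gap 85.4 F [ 0.5 -0.2 -0.4]
```

Emit:
arm_command([
  [-0.7, 3.5, 0, 0, 0, 0, 1],
  [-1.5, 7, 0, 0, 0, 0, 1],
  [-2.3, 10.5, 0, 0, 0, -0.01, 1],
  [-3, 14, 0, 0, 0, -0.01, 1],
  [-3.7, 17.3, 0.2, 0, 0, -0.01, 1],
])

```text
t: 14.63
tcp_pos: [0.6542, -0.1034, 0.1777]
orientation: [3.14, 0.0, 1.626]
contact_force: [0.7, -0.8, 0.4]
finger_gap: 0.0856
```

Emit:
arm_command([
  [0, 0, 0, 0, 0, 0, 1],
  [0, 0, 0, 0, 0, 0, 1],
  [0, 0, 0, 0, 0, 0, 1],
])

```text
t: 14.88
tcp_pos: [0.6513, -0.1028, 0.1764]
orientation: [-3.139, -0.001, 1.626]
contact_force: [-0.3, -0.0, 0.4]
finger_gap: 0.0853
```

```bash
python3 look.py l3; python3 -c "
from h import *
from plant import eyes
go([652.4,-103.5,32],93)
f=eyes.grab_frame('wrist'); cv2.imwrite('pics/w5.png',f['frame'][:,:,::-1])
W=cloud(f); S=W[(W[:,:,2]>.09)&(W[:,:,2]<.102)]
q=S[np.hypot(S[:,0]-.652,S[:,1]+.103)<.03]; print(len(q),fit(q))
"
```

```text
t 14.98 tcp [ 651.1 -102.8  177.5] shift cm [-0.08  0.14 14.55] turn [-0.001 -0.     0.003] gap 85.4 F [ 0.2 -0.8 -0.1]
859 ((652.3177490234375, -103.30509948730469), (20.87485694885254, 21.118427276611328), 3.361185312271118)
```

View pics/l3.png

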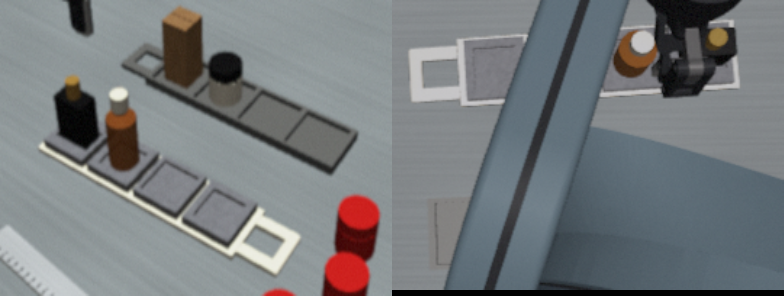

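View pics/w5.png

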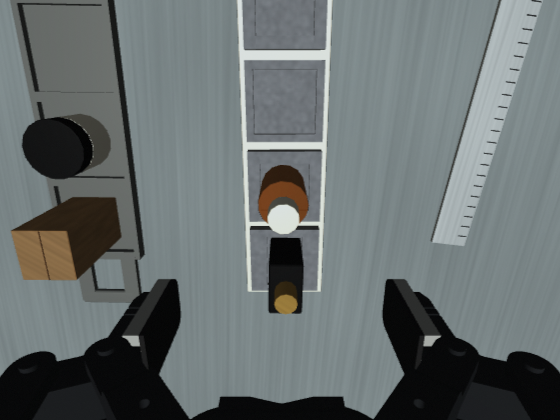

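Carton and jar both stand in the two pockets nearest the evidence handle. The bottle cap is at (284,218) on the jaw midline. Descending.

Emit:
arm_command([
  [-0.05, 0.1, 2, 0, 0, 0, 1],
  [-0.05, 0.1, 5.5, 0, 0, 0, 1],
  [-0.05, 0.1, 9, 0, 0, 0, 1],
  [-0.05, 0.1, 12, 0, 0, 0, 1],
  [-0.05, 0.1, 14, 0, 0, 0, 1],
])

```text
t: 15.45
tcp_pos: [0.6509, -0.1029, 0.0351]
orientation: [-3.139, -0.001, 1.626]
contact_force: [-0.9, -0.5, -0.1]
finger_gap: 0.0855
```

Emit:
arm_command([
  [0, 0, 0.3, 0, 0, 0, 1],
  [0, 0, 0.5, 0, 0, 0, 1],
  [0, 0, 0.5, 0, 0, 0, 1],
  [0, 0, 0.5, 0, 0, 0, 1],
  [0, 0, 0.5, 0, 0, 0, 1],
])

```text
t: 15.87
tcp_pos: [0.6546, -0.104, 0.0346]
orientation: [3.138, 0.001, 1.626]
contact_force: [0.6, -0.6, 0.1]
finger_gap: 0.0852
```

Emit:
arm_command([
  [0, 0, 0, 0, 0, 0, 1],
  [0, 0, 0, 0, 0, 0, 1],
])

```text
t: 16.03
tcp_pos: [0.654, -0.1038, 0.0335]
orientation: [3.14, 0.001, 1.626]
contact_force: [-0.2, 0.1, 0.5]
finger_gap: 0.0855
```

Emit:
arm_command([
  [0, 0, 0.2, 0, 0, 0, 1],
  [0, 0, 0.2, 0, 0, 0, 1],
  [0, 0, 0.2, 0, 0, 0, 1],
  [0, 0, 0.2, 0, 0, 0, 1],
])

```text
t: 16.37
tcp_pos: [0.6532, -0.1035, 0.0302]
orientation: [-3.141, -0.0, 1.626]
contact_force: [0.5, -0.3, 0.4]
finger_gap: 0.0855
```

Emit:
arm_command([
  [0, 0, 0, 0, 0, 0, -1],
  [0, 0, 0, 0, 0, 0, -1],
  [0, 0, 0, 0, 0, 0, -1],
  [0, 0, 0, 0, 0, 0, -1],
  [0, 0, 0, 0, 0, 0, -1],
])

```text
t: 16.78
tcp_pos: [0.6535, -0.1037, 0.0306]
orientation: [3.141, 0.0, 1.626]
contact_force: [0.2, 0.2, -1.5]
finger_gap: 0.0369
```

Emit:
arm_command([
  [0, 0, 0, 0, 0, 0, -1],
  [0, 0, 0, 0, 0, 0, -1],
  [0, 0, 0, 0, 0, 0, -1],
])

```text
t: 17.03
tcp_pos: [0.6535, -0.1037, 0.0306]
orientation: [3.141, 0.0, 1.626]
contact_force: [0.2, -0.6, 2.7]
finger_gap: 0.0365
```

Emit:
arm_command([
  [0, 0, -0.8, 0, 0, 0, -1],
  [0, 0, -2.4, 0, 0, 0, -1],
  [0, 0, -4.4, 0, 0, 0, -1],
  [0, 0, -6.4, 0, 0, 0, -1],
  [0, 0, -8.4, 0, 0, 0, -1],
])

```text
t: 17.45
tcp_pos: [0.6528, -0.1034, 0.1149]
orientation: [-3.14, -0.001, 1.626]
contact_force: [-0.3, 0.0, -2.0]
finger_gap: 0.0366
```

Emit:
arm_command([
  [0, 0, -1.5, 0, 0, 0, -1],
  [0, 0, -2.6, 0, 0, 0, -1],
  [0, 0, -2.6, 0, 0, 0, -1],
  [0, 0, -2.6, 0, 0, 0, -1],
])

```text
t: 17.78
tcp_pos: [0.6533, -0.1036, 0.1405]
orientation: [3.141, 0.0, 1.626]
contact_force: [0.3, 0.8, -2.7]
finger_gap: 0.0365
```

```bash
python3 -c "
from h import *
from plant import eyes
go([476,-2,140],92.5)
f=eyes.grab_frame('wrist'); cv2.imwrite('pics/w6.png',f['frame'][:,:,::-1])
"
```

```text
t 17.78 tcp [ 653.3 -103.6  140.5] shift cm [ 11.12 -17.15   0.04] turn [0.    0.    0.011] gap 36.5 F [ 0.3  0.8 -2.7]
```

View pics/w6.png

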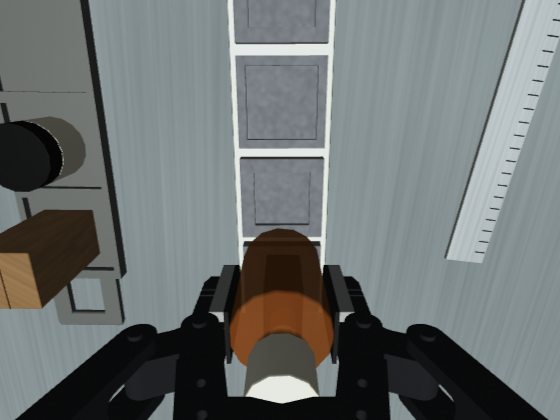

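The bottle is held upright at (282,310). Carrying it to the third pocket.

Emit:
arm_command([
  [0.9, -1.4, 0, 0, 0, 0, -1],
  [2.7, -4.2, 0, 0, 0, 0, -1],
  [4.7, -7.2, 0, 0, 0, 0.01, -1],
  [6.7, -10.3, 0, 0, 0, 0.01, -1],
  [8.7, -13.4, 0, 0, 0, 0.01, -1],
])

```text
t: 18.25
tcp_pos: [0.5121, -0.0232, 0.1384]
orientation: [-3.138, -0.001, 1.615]
contact_force: [-0.5, -0.5, -2.1]
finger_gap: 0.0366
```

Emit:
arm_command([
  [1.5, -2.5, 0, 0, 0, 0, -1],
  [2.3, -3.7, 0, 0, 0, 0, -1],
  [2.5, -3.9, 0, 0, 0, 0, -1],
  [2.5, -3.9, 0, 0, 0, 0, -1],
  [2.5, -3.9, 0, 0, 0, 0, -1],
])

```text
t: 18.67
tcp_pos: [0.4754, -0.0012, 0.14]
orientation: [3.141, 0.0, 1.616]
contact_force: [0.4, -0.4, -1.7]
finger_gap: 0.0366
```

```bash
python3 -c "
from h import *
go([476,-2,25],92.5)
"
```

```text
t 18.67 tcp [475.4  -1.2 140. ] shift cm [-0.08  0.06 11.5 ] turn [0.    0.    0.002] gap 36.6 F [ 0.4 -0.4 -1.7]
```

Emit:
arm_command([
  [0, 0, 2, 0, 0, 0, -1],
  [0, 0, 5, 0, 0, 0, -1],
  [0, 0, 8, 0, 0, 0, -1],
  [0, 0, 9.8, 0, 0, 0, -1],
  [0, 0, 10.6, 0, 0, 0, -1],
])

```text
t: 19.08
tcp_pos: [0.4739, -0.0013, 0.0313]
orientation: [-3.137, -0.001, 1.615]
contact_force: [0.3, -0.2, -1.7]
finger_gap: 0.0363
```

Emit:
arm_command([
  [0, 0, 0, 0, 0, 0, -1],
  [0, 0, 0.2, 0, 0, 0, -1],
  [0, 0, 0.4, 0, 0, 0, -1],
  [0, 0, 0.4, 0, 0, 0, -1],
  [0, 0, 0.4, 0, 0, 0, -1],
])

```text
t: 19.5
tcp_pos: [0.4755, -0.0011, 0.0312]
orientation: [3.14, 0.001, 1.616]
contact_force: [-1.6, -0.3, -1.9]
finger_gap: 0.036
```

Emit:
arm_command([
  [0, 0, 0.2, 0, 0, 0, -1],
  [0, 0, 0.2, 0, 0, 0, -1],
  [0, 0, 0.3, 0, 0, 0, -1],
  [0, 0, 0.3, 0, 0, 0, -1],
  [0, 0, 0.3, 0, 0, 0, -1],
])

```text
t: 19.92
tcp_pos: [0.4746, -0.0008, 0.0273]
orientation: [3.142, 0.0, 1.616]
contact_force: [0.0, 0.8, -1.7]
finger_gap: 0.0368
```

Emit:
arm_command([
  [0, 0, 0.1, 0, 0, 0, -1],
  [0, 0, 0.1, 0, 0, 0, -1],
  [0, 0, 0.2, 0, 0, 0, -1],
  [0, 0, 0.2, 0, 0, 0, -1],
])

```text
t: 20.25
tcp_pos: [0.4746, -0.0008, 0.0251]
orientation: [-3.141, -0.0, 1.616]
contact_force: [-0.1, -0.1, -2.0]
finger_gap: 0.0365
```

Emit:
arm_command([
  [0, 0, 0.1, 0, 0, 0, -1],
  [0, 0, 0.1, 0, 0, 0, -1],
  [0, 0, 0.1, 0, 0, 0, -1],
])

```text
t: 20.5
tcp_pos: [0.4747, -0.0009, 0.0245]
orientation: [3.141, 0.0, 1.616]
contact_force: [-1.2, -0.8, 2.9]
finger_gap: 0.0367
```

Contact. Releasing the bottle.

Emit:
arm_command([
  [0, 0, 0, 0, 0, 0, 0.2],
  [0, 0, 0, 0, 0, 0, 0.6],
  [0, 0, 0, 0, 0, 0, 1],
  [0, 0, 0, 0, 0, 0, 1],
  [0, 0, 0, 0, 0, 0, 1],
])

```text
t: 20.92
tcp_pos: [0.4747, -0.0009, 0.0243]
orientation: [3.142, -0.0, 1.616]
contact_force: [0.3, 1.2, 0.3]
finger_gap: 0.0854
```

Emit:
arm_command([
  [0, 0, -1.5, 0, 0, 0, 1],
  [0, 0, -5, 0, 0, 0, 1],
  [0, 0, -9, 0, 0, 0, 1],
  [0, 0, -13, 0, 0, 0, 1],
  [0, 0, -16, 0, 0, 0, 1],
])

```text
t: 21.33
tcp_pos: [0.4753, -0.001, 0.1875]
orientation: [3.139, 0.001, 1.616]
contact_force: [1.3, -0.0, -0.5]
finger_gap: 0.0852
```

```bash
python3 -c "
from h import *
go([657.8,-176,180],93)
"
```

```text
t 21.33 tcp [475.3  -1.  187.5] shift cm [-18.31  17.45   0.81] turn [ 0.003  0.001 -0.007] gap 85.2 F [ 1.3 -0.  -0.5]
```

Emit:
arm_command([
  [-2.8, 2.7, 0, 0, 0, 0, 1],
  [-5.6, 5.4, 0, 0, 0, 0, 1],
  [-8.4, 8.1, 0, 0, 0, -0.01, 1],
  [-11.2, 10.7, 0.2, 0, 0, -0.01, 1],
  [-13.9, 13.3, 0.3, 0, 0, -0.01, 1],
])

```text
t: 21.75
tcp_pos: [0.6148, -0.1352, 0.1812]
orientation: [3.141, 0.0, 1.626]
contact_force: [-0.4, 0.7, -0.4]
finger_gap: 0.0858
```

Emit:
arm_command([
  [-2.5, 2.3, 0, 0, 0, 0, 1],
  [-4.4, 4.2, 0, 0, 0, 0, 1],
  [-4.4, 4.2, 0, 0, 0, 0, 1],
  [-4.4, 4.2, 0, 0, 0, 0, 1],
  [-4.4, 4.2, 0, 0, 0, 0, 1],
])

```text
t: 22.17
tcp_pos: [0.6574, -0.1748, 0.1806]
orientation: [-3.14, -0.001, 1.626]
contact_force: [-0.0, 1.1, -0.2]
finger_gap: 0.0852
```

```bash
python3 look.py l4; python3 -c "
from h import *
from plant import eyes
go([657.8,-176,26],93)
f=eyes.grab_frame('wrist'); cv2.imwrite('pics/w7.png',f['frame'][:,:,::-1])
W=cloud(f); S=W[(W[:,:,2]>.062)&(W[:,:,2]<.09)]
q=S[np.hypot(S[:,0]-.657,S[:,1]+.176)<.04]; print(len(q),fit(q))
"
```

```text
t 22.27 tcp [ 657.4 -174.3  181.4] shift cm [-0.18  0.04 15.54] turn [-0.001 -0.001  0.003] gap 85.0 F [0.4 0.3 0.9]
2126 ((658.454345703125, -176.19398498535156), (27.75141716003418, 46.334110260009766), 1.8744350671768188)
```

View pics/l4.png

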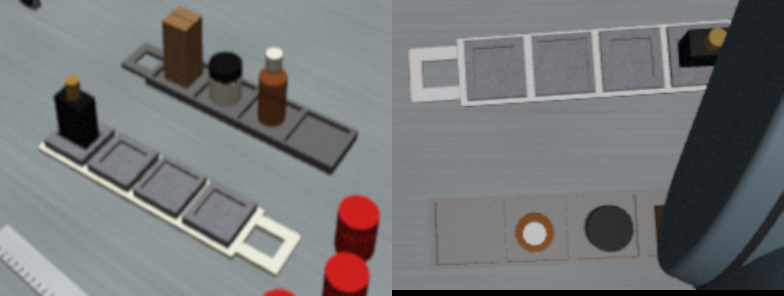

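View pics/w7.png

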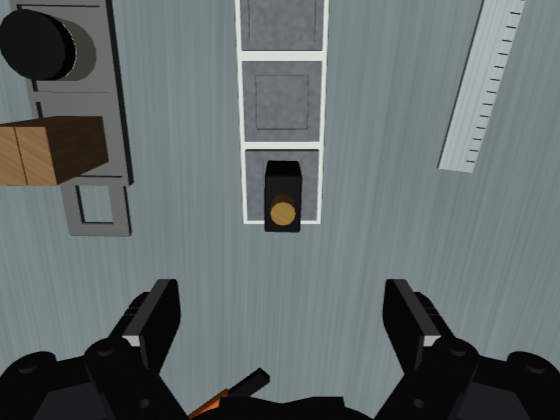

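Three goods stand in their pockets. The flask cap is at (283,213) on the jaw midline, at (658,-176). Descending.

Emit:
arm_command([
  [-0.2, 0.1, 2, 0, 0, 0, 1],
  [-0.2, 0.1, 5.5, 0, 0, 0, 1],
  [-0.2, 0.1, 9, 0, 0, 0, 1],
  [-0.2, 0.1, 12, 0, 0, 0, 1],
  [-0.2, 0.1, 14.5, 0, 0, 0, 1],
])

```text
t: 22.73
tcp_pos: [0.6579, -0.1759, 0.0346]
orientation: [-3.14, -0.001, 1.627]
contact_force: [0.5, -0.3, -0.1]
finger_gap: 0.0853
```

Emit:
arm_command([
  [0, 0, 0.3, 0, 0, 0, 1],
  [0, 0, 0.6, 0, 0, 0, 1],
  [0, 0, 0.9, 0, 0, 0, 1],
  [0, 0, 1.1, 0, 0, 0, 1],
  [0, 0, 1.1, 0, 0, 0, 1],
])

```text
t: 23.15
tcp_pos: [0.6603, -0.1776, 0.0271]
orientation: [3.139, 0.001, 1.626]
contact_force: [0.1, 0.2, 0.0]
finger_gap: 0.0852
```

Emit:
arm_command([
  [0, 0, 0, 0, 0, 0, 1],
  [0, 0, 0, 0, 0, 0, 1],
  [0, 0, 0, 0, 0, 0, 1],
])

```text
t: 23.4
tcp_pos: [0.6597, -0.1775, 0.0262]
orientation: [3.14, 0.001, 1.626]
contact_force: [0.2, 0.3, -0.1]
finger_gap: 0.0855
```

Emit:
arm_command([
  [0, 0, 0, 0, 0, 0, -1],
  [0, 0, 0, 0, 0, 0, -1],
  [0, 0, 0, 0, 0, 0, -1],
  [0, 0, 0, 0, 0, 0, -1],
  [0, 0, 0, 0, 0, 0, -1],
])

```text
t: 23.82
tcp_pos: [0.6593, -0.1774, 0.0254]
orientation: [3.142, 0.0, 1.626]
contact_force: [1.9, -0.3, 0.2]
finger_gap: 0.0275
```

Emit:
arm_command([
  [0, 0, 0, 0, 0, 0, -1],
  [0, 0, 0, 0, 0, 0, -1],
  [0, 0, 0, 0, 0, 0, -1],
  [0, 0, 0, 0, 0, 0, -1],
])

```text
t: 24.15
tcp_pos: [0.6593, -0.1773, 0.0254]
orientation: [3.141, 0.0, 1.626]
contact_force: [-0.0, -0.4, 1.3]
finger_gap: 0.0275
```

Emit:
arm_command([
  [0, 0, -0.8, 0, 0, 0, -1],
  [0, 0, -2.4, 0, 0, 0, -1],
  [0, 0, -4.4, 0, 0, 0, -1],
  [0, 0, -6.4, 0, 0, 0, -1],
  [0, 0, -8.4, 0, 0, 0, -1],
])

```text
t: 24.57
tcp_pos: [0.6589, -0.1771, 0.1102]
orientation: [-3.141, -0.0, 1.626]
contact_force: [0.6, 0.3, -1.0]
finger_gap: 0.0275
```

Emit:
arm_command([
  [0, 0, -1.8, 0, 0, 0, -1],
  [0, 0, -3.8, 0, 0, 0, -1],
  [0, 0, -4.4, 0, 0, 0, -1],
  [0, 0, -4.4, 0, 0, 0, -1],
])

```text
t: 24.9
tcp_pos: [0.6604, -0.1778, 0.1559]
orientation: [3.138, 0.002, 1.626]
contact_force: [0.2, -0.3, -1.0]
finger_gap: 0.0274
```

```bash
python3 -c "
from h import *
from plant import eyes
go([474,69,150],92.5)
f=eyes.grab_frame('wrist'); cv2.imwrite('pics/w8.png',f['frame'][:,:,::-1])
"
```

```text
t 24.9 tcp [ 660.4 -177.8  155.9] shift cm [ 25.67 -17.25   0.47] turn [0.004 0.002 0.011] gap 27.4 F [ 0.2 -0.3 -1. ]
```

View pics/w8.png

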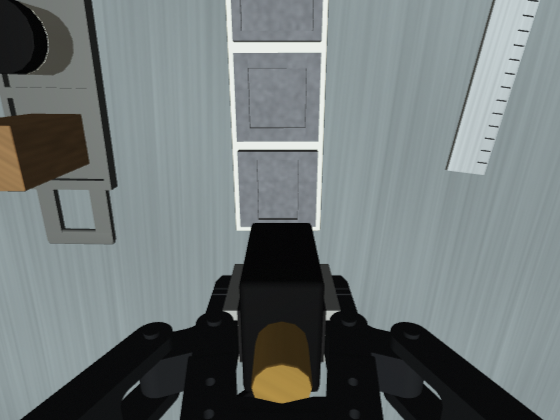

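The flask is held upright at (282,310). Carrying it, well above the bottle, to the last pocket.

Emit:
arm_command([
  [1.3, -0.9, 0, 0, 0, 0, -1],
  [3.9, -2.6, 0, 0, 0, 0, -1],
  [6.9, -4.6, 0, 0, 0, 0.01, -1],
  [9.9, -6.6, 0, 0, 0, 0.01, -1],
  [12.9, -8.6, 0, 0, 0, 0.01, -1],
])

```text
t: 25.37
tcp_pos: [0.5639, -0.0519, 0.1511]
orientation: [-3.138, -0.001, 1.615]
contact_force: [1.3, 0.4, -0.4]
finger_gap: 0.0275
```

Emit:
arm_command([
  [3, -2, 0, 0, 0, 0, -1],
  [6, -4, 0, 0, 0, 0, -1],
  [9, -6, 0, 0, 0, 0, -1],
  [11.2, -7.6, 0, 0, 0, 0, -1],
  [12.6, -8.5, 0, 0, 0, 0, -1],
])

```text
t: 25.78
tcp_pos: [0.4718, 0.0711, 0.1515]
orientation: [-3.137, -0.001, 1.617]
contact_force: [-0.8, -0.1, -0.5]
finger_gap: 0.028
```

Emit:
arm_command([
  [0, 0, 0, 0, 0, 0, -1],
  [0, 0, 0, 0, 0, 0, -1],
  [0, 0, 0, 0, 0, 0, -1],
  [0, 0, 0, 0, 0, 0, -1],
])

```text
t: 26.12
tcp_pos: [0.4763, 0.068, 0.1528]
orientation: [-3.141, 0.0, 1.615]
contact_force: [-0.4, -0.1, -1.9]
finger_gap: 0.0276
```

```bash
python3 -c "
from h import *
go([473.5,69,20],92.5)
"
```

```text
t 26.12 tcp [476.3  68.  152.8] shift cm [ 0.12 -0.27 13.28] turn [-0.  0.  0.] gap 27.6 F [-0.4 -0.1 -1.9]
```

Emit:
arm_command([
  [0.1, -0.3, 2, 0, 0, 0, -1],
  [0.1, -0.3, 5, 0, 0, 0, -1],
  [0.1, -0.3, 8, 0, 0, 0, -1],
  [0.1, -0.3, 11, 0, 0, 0, -1],
  [0.1, -0.3, 12.3, 0, 0, 0, -1],
])

```text
t: 26.53
tcp_pos: [0.471, 0.0688, 0.0268]
orientation: [-3.137, -0.001, 1.614]
contact_force: [-0.8, -0.5, -2.2]
finger_gap: 0.0271
```

Emit:
arm_command([
  [0, 0, 0, 0, 0, 0, -1],
  [0, 0, 0.1, 0, 0, 0, -1],
  [0, 0, 0.2, 0, 0, 0, -1],
  [0, 0, 0.2, 0, 0, 0, -1],
  [0, 0, 0.2, 0, 0, 0, -1],
])

```text
t: 26.95
tcp_pos: [0.4738, 0.0694, 0.0294]
orientation: [3.139, 0.0, 1.616]
contact_force: [-1.1, -0.1, -1.2]
finger_gap: 0.0271
```

Emit:
arm_command([
  [0, 0, 0.1, 0, 0, 0, -1],
  [0, 0, 0.2, 0, 0, 0, -1],
  [0, 0, 0.2, 0, 0, 0, -1],
  [0, 0, 0.2, 0, 0, 0, -1],
  [0, 0, 0.2, 0, 0, 0, -1],
])

```text
t: 27.37
tcp_pos: [0.4727, 0.0697, 0.0264]
orientation: [3.141, 0.0, 1.616]
contact_force: [0.0, 0.7, -1.5]
finger_gap: 0.0274
```

Emit:
arm_command([
  [0, 0, 0.2, 0, 0, 0, -1],
  [0, 0, 0.4, 0, 0, 0, -1],
  [0, 0, 0.5, 0, 0, 0, -1],
  [0, 0, 0.5, 0, 0, 0, -1],
  [0, 0, 0.5, 0, 0, 0, -1],
])

```text
t: 27.78
tcp_pos: [0.4725, 0.0697, 0.0211]
orientation: [-3.141, -0.0, 1.616]
contact_force: [-0.3, -0.4, -1.5]
finger_gap: 0.0272
```

Emit:
arm_command([
  [0, 0, 0.1, 0, 0, 0, -1],
  [0, 0, 0.1, 0, 0, 0, -1],
  [0, 0, 0.1, 0, 0, 0, -1],
  [0, 0, 0.1, 0, 0, 0, -1],
])

```text
t: 28.12
tcp_pos: [0.4727, 0.0697, 0.0203]
orientation: [-3.142, -0.0, 1.616]
contact_force: [0.6, 0.1, -0.2]
finger_gap: 0.0275
```

Emit:
arm_command([
  [0, 0, 0.1, 0, 0, 0, -1],
  [0, 0, 0.1, 0, 0, 0, -1],
  [0, 0, 0.1, 0, 0, 0, -1],
  [0, 0, 0.1, 0, 0, 0, -1],
])

```text
t: 28.45
tcp_pos: [0.4727, 0.0697, 0.0193]
orientation: [3.142, -0.0, 1.616]
contact_force: [0.1, 0.9, -0.5]
finger_gap: 0.0276
```

Emit:
arm_command([
  [0, 0, 0.1, 0, 0, 0, -1],
  [0, 0, 0.1, 0, 0, 0, -1],
  [0, 0, 0.1, 0, 0, 0, -1],
])

```text
t: 28.7
tcp_pos: [0.4727, 0.0697, 0.0193]
orientation: [3.141, 0.0, 1.616]
contact_force: [-3.3, -0.7, 10.0]
finger_gap: 0.0272
```

Firm contact: 10 N at 19.3 mm, the predicted height. Easing up 0.5 mm, then releasing.

Emit:
arm_command([
  [0, 0, -0.05, 0, 0, 0, -1],
  [0, 0, -0.05, 0, 0, 0, -0.3],
  [0, 0, -0.05, 0, 0, 0, 0.3],
  [0, 0, -0.05, 0, 0, 0, 1],
  [0, 0, -0.05, 0, 0, 0, 1],
])

```text
t: 29.12
tcp_pos: [0.4726, 0.0697, 0.0187]
orientation: [-3.141, -0.0, 1.616]
contact_force: [0.5, 0.2, 0.7]
finger_gap: 0.0651
```

Emit:
arm_command([
  [0, 0, 0, 0, 0, 0, 1],
  [0, 0, 0, 0, 0, 0, 1],
])

```text
t: 29.28
tcp_pos: [0.4727, 0.0697, 0.0187]
orientation: [-3.141, -0.0, 1.616]
contact_force: [-0.4, -0.5, -0.5]
finger_gap: 0.0853
```

Emit:
arm_command([
  [0, 0, -1.5, 0, 0, 0, 1],
  [0, 0, -5, 0, 0, 0, 1],
  [0, 0, -9, 0, 0, 0, 1],
  [0, 0, -13, 0, 0, 0, 1],
  [0, 0, -17, 0, 0, 0, 1],
])

```text
t: 29.7
tcp_pos: [0.472, 0.0697, 0.1905]
orientation: [-3.141, -0.0, 1.616]
contact_force: [1.3, -0.1, 0.6]
finger_gap: 0.0856
```

Emit:
arm_command([
  [4, 0, -1, 0, 0, 0, 1],
  [8, 0, -1, 0, 0, 0, 1],
  [12, 0, -1, 0, 0, 0, 1],
  [15, 0, -1, 0, 0, 0, 1],
  [18, 0, -1, 0, 0, 0, 1],
])

```text
t: 30.12
tcp_pos: [0.4641, 0.2513, 0.199]
orientation: [3.141, -0.0, 1.616]
contact_force: [1.2, -0.2, 0.2]
finger_gap: 0.0853
```

Emit:
arm_command([
  [2, 0, 0, 0, 0, 0, 1],
  [4, 0, 0, 0, 0, 0, 1],
  [4, 0, 0, 0, 0, 0, 1],
  [4, 0, 0, 0, 0, 0, 1],
  [4, 0, 0, 0, 0, 0, 1],
])

```text
t: 30.53
tcp_pos: [0.4626, 0.289, 0.1986]
orientation: [-3.141, 0.001, 1.616]
contact_force: [-0.5, 0.0, -0.1]
finger_gap: 0.0856
```

```bash
python3 look.py l5; python3 -c "
from h import *
from plant import eyes,status
t=eyes.grab_frame('top'); W=cloud(t)
for n,c,h in (('carton',(482,-146),86),('jar',(479,-74),52),('bottle',(476,-2),91),('flask',(473.5,70),81)):
  S=W[np.abs(W[:,:,2]-h/1000)<.005]; q=S[np.hypot(S[:,0]*1000-c[0],S[:,1]*1000-c[1])<33]
  print(n,len(q),c,fit(q) if len(q)>9 else 0,np.median(q[:,2]) if len(q) else 0)
s=status.sense();print(s['t'],s['qd'].round(3),s['tcp_pos'])
"
```

```text
carton 925 (482, -146) ((481.2491149902344, -146.8892364501953), (40.0119514465332, 40.44901657104492), 2.49723744392395) 0.08615310851860834
jar 821 (479, -74) ((477.7993469238281, -75.93042755126953), (43.9572639465332, 43.492862701416016), 89.70883178710938) 0.0522155649580255
bottle 206 (476, -2) ((475.2116394042969, -2.352628707885742), (20.085010528564453, 19.946346282958984), 89.53838348388672) 0.09119918721388448
flask 136 (473.5, 70) ((473.0634460449219, 69.24827575683594), (16.711626052856445, 16.31214141845703), 89.20476531982422) 0.08133230199174746
30.6833 [-0.001 -0.002 -0.003  0.001 -0.001  0.001] [0.46292776 0.28846197 0.19877766]
```

View pics/l5.png

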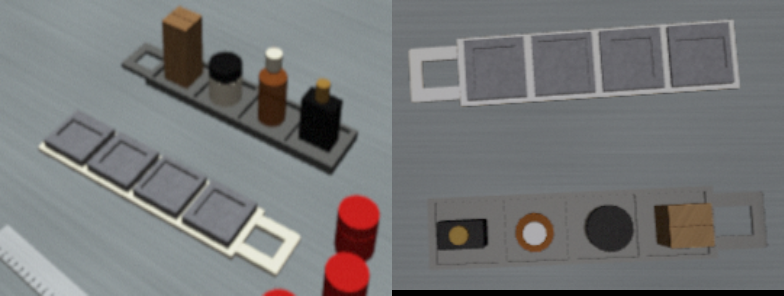

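All four stand upright. Their tops are at 86, 52, 91 and 81 mm, which means each underside is at 6 mm, on the pocket floor. From the evidence handle the order is carton, jar, bottle, flask. The arm is clear and still.

```bash
python3 -c "
from plant import manip
print(manip.finish_job())"
```

```text
the job is handed in; nothing more can be done
None
```

I moved all four goods from the intake rack to the evidence rack and handed the job in. From the evidence rack's handle they stand carton, jar, bottle, flask, the same order as counted from the intake handle. The clock read 30.7 s at the last check, against the 99 s limit.

- **Final check:** in the top and scene pictures each good stands upright, within about 2 mm of its pocket centre. The measured top heights were 86.2, 52.2, 91.2 and 81.3 mm, so every underside is on the 6 mm pocket floor. The intake nests are empty, the red decoy jars were not touched, and the arm was clear and still.
- **Set-down forces:** I read 3–5 N at contact for the carton, jar and bottle. The flask reached 10 N, still well under the 40 N limit, and I eased up 0.5 mm before opening the gripper.
- **Disagreements:**
  - The top and wrist cameras differed by up to about 2 mm in y at the intake rack.
  - The arm took a moment to settle after each move, showing offsets of up to about 5 mm until it did. I corrected these using the measured position.

No check failed.

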